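Seat a homogeniser arbor in its taper and release it with the wedge

TASK

Check the fit and release of the bench homogeniser before sampling starts: take the blue-headed tapered arbor from its grey stand and seat it in the spindle holder with a twisting push until its blue collar is down on the rim, then let go of it. Then take the release wedge by its orange handle and drive it through the slot under the arbor, up to its shoulder, so that the wedge alone lifts the arbor loose; leave the arbor standing loose in the holder with the wedge in the slot. Press gently, never with more than about 30 N, keep your fingers off the arbor once the wedge is in the slot, and leave the jars, the block and the carton alone.

Things in the scene. Friction and masses are not known exactly. Their poses are not given: they have to be found in the camera images.
- holder: Fixed spindle holder: steel base plate (110 x 84 x 8 mm, from x = -70 to 40) with a round grey column, 50 mm diameter, whose taper bore opens upward; its rim is at z = 80. Origin: on the column's axis at table height; z up; x runs along the wedge slot. The wedge enters from the -x side (the robot's right) and travels along +x.
- holder_rim (a point): Centre of the bore's mouth, at rim height (80 mm above the table); the collar of the seated arbor rests on this rim.
- holder_notches (a point): Top centre of the steel drive ring in the bore, 2 mm below the rim: inner diameter 27 mm, two opposite notches 9 mm wide and 8 mm deep for the arbor's lugs. It turns stiffly (0.15 N m), so lugs pressed on it hard drag it along. Its notch line starts anywhere within 0.62 rad of the holder's x axis, an angle that is not reported. Lugs beside the notches rest on the ring, arbor 6 mm above home.
- holder_taper (a point): Middle of the bore, 45 mm above the table, where four sprung pads grip the taper over its last 11 mm of travel: moved straight down it resists with about 8 to 20 N, while being twisted with hardly any. Pulling the seated arbor up takes about 10 to 17 N. The resistance is friction: a reading taken at standstill shows less of it than one taken in motion.
- slot_mouth (a point): Floor of the slot's mouth on the -x face of the column. The slot runs through the column's foot along the holder's x (x = -25 to 25), 16 mm wide, 20 mm high: floor 8 mm above the table (top of the base plate), ceiling 28. Flared guide cheeks, 26 mm tall, stand before it at x = -36 to -22.
- holder_axis_floor (a point): Point on the column's axis on the floor of the wedge slot (8 mm above the table), 8 mm under the nose of the seated arbor.
- arbor: Loose tapered arbor, 150 g, 112 mm tall, upright in the grey stand at first: steel cone (14 mm wide near the nose, 25 mm at z = 62), two lugs, blue collar (48 mm diameter, z = 64 to 70), blue head (z = 70 to 112). Origin: underside of the nose; z up. Seated home, its origin is on the holder's axis 16 mm above the table. A half turn makes no difference.
- arbor_lugs (a point): On the arbor's axis at the underside of its two steel lugs, 56 mm above the nose. The lugs point along the arbor's +x and -x: 38 mm across both, 7 mm wide, 5 mm tall.
- arbor_head (a point): Grip point in the arbor's blue head, 95 mm above its nose. The head is 30 mm along the arbor's x (a white line on top runs along x) and 18 mm along y; grasp across y.
- stand: Fixed grey tubular parking stand, 70 mm tall, 57 mm wide at the top, foot 90 mm wide, bore 43 mm; the arbor hangs in it by its collar. Origin: centre of its underside.
- wedge: Loose release wedge, 130 g, 190 mm long, lying flat. Origin: underside of the tip at half width; x points forward out of the tip (the tool runs to -x), z up. Steel blade 12 mm wide, flat underneath, 3 mm thick at the tip, rising evenly to 15 mm at x = -60; steel shoulder at x = -85; orange handle x = -108 to -190, 16 mm wide, 34 mm tall.
- wedge_tip (a point): Underside of the wedge's tip. Slid along the slot's floor it passes under the seated nose; from about 20 mm past the holder's axis the blade lifts the arbor and pushing takes about 6 to 15 N; at the shoulder stop the tip is 60 mm past the axis and the arbor is raised 7 mm, standing loose and leaning a little (up to 0.1 rad).
- wedge_shoulder (a point): Underside of the wedge at its shoulder, 85 mm behind the tip; the shoulder is 26 mm tall, 14 mm wide, and stops against the column above the slot.
- wedge_grip (a point): Grip point in the wedge's orange handle, 165 mm behind the tip and 20 mm above its underside; grasp across the 16 mm width (wedge's y).
- jar_2: Bystander: loose reagent jar with black cap, 43 mm wide, 72 mm tall, origin under its centre.
- jar_3: Bystander: loose reagent jar with black cap, 43 mm wide, 72 mm tall, origin under its centre.
- strip_block: Bystander: loose black eight-well strip block, 26 x 130 x 31 mm, origin under its centre, long along its y.
- swab_box_a: Bystander: loose white folded carton, 102 x 152 x 34 mm, origin under its centre.
Mind the look-alikes: they are no part of the job. Of the things like the wedge, leave any that is green; of the rest the larger one is meant.

How it is judged:
By the outcome, as a careful person would: the job done as asked, in the order asked, and still so for the second after the job is handed in, with the robot touching nothing.
It also fails if it takes over 61 s, if anything falls off the work surface, if the arm or the gripper's body presses on something with over 40 N, if the wrist force passes 120 N, or if a joint passes its speed limit or range.

ROBOT

A 7-joint arm with a two-finger parallel gripper is mounted at the origin on a cart in front of the work surface, level with it; the furniture and walls round the work are solid. World frame = base frame: x ahead of the robot, y to its left, z up, the work surface at z = 0. Lengths are in mm, angles in rad, forces in N, time in s.
With the tool pointing down it reaches from about 400 to 875 mm from the base axis. Payload 4.4 kg.
Tool frame: the origin (TCP) lies at the very end of the fingers, on their centre line; the grasp point (between the pads) lies 19 mm behind it; z points along the fingers, y is the direction in which the jaws open and shut (so a half turn about z gives the same grasp; the last joint's range is limited). The gripper opens to 85 mm and grips with 20 to 120 N. Pads are 22 mm wide; open, the fingers measure 114 mm over their backs; the gripper's body (76 mm by 85 mm) begins 54 mm behind the grasp point. The pads swing forward as they close: fully open they stand 13 mm farther back than shut.
Start: joints at [1.197, 0.628, 0.038, 1.517, -0.027, 0.996, -0.02], TCP at [196.954, -619.457, 231.313] pointing down, gripper open.
Joint ranges: [-3.06, 3.06], [-0.37, 2.12], [-1.25, 1.32], [0.18, 2.47], [-1.1, 4.24], [0.23, 1.98], [-2.94, 2.94]. Speed limits (rad/s): [2.57, 2.57, 3.14, 3.14, 3.14, 3.14, 3.14].

INTERFACE

Orientations are given as [roll, pitch, yaw] about the fixed x, y, z axes, in that order (R = Rz(yaw) Ry(pitch) Rx(roll)).
In Python, from cell import ctrl, eyes gives the robot as it stands.
- The arm moves only by the tool move_arm, never from a script. Its argument "increments" is a list of rows, each a list of 6 numbers: the shift along the tool's x, y, z in cm, then the turn, a rotation vector about the tool's x, y, z in degrees. In form: [[x, y, z, wx, wy, wz], ...]. A call has 1 to 20 rows; each row is the pose to reach, as a shift and turn from the pose commanded when the call began, along the tool's axes at that moment; what a row does not reach only later rows make up. A row lasts 1/10 s, in which the tool goes at most 50 mm and 8.59 degrees, less where a joint would pass 70% of its speed; a pose out of reach is approached as far as the arm can. A call with a gripper value outside its range is refused whole. "grip" is the opening, from -1 (shut) to 1 (fully open), set as the call begins (left out, the last holds). The fingers move at their own pace and stop on an object; the grip force is fixed at half the most. Time passes only in rows, so rows that repeat a pose let the fingers close. It gives the time, the measured TCP pose, the force and the opening at its end, in the units of the state.
- ctrl.read_state(): the state, without advancing time (a new reading comes with each control period).
- eyes.get_image(name): name is "side" or "top"; returns the picture (400x640x3 uint8, red, green, blue); there is no depth.
- eyes.calibration(name): a dict with "fx", "fy", "cx", "cy" (pixels), "pose" (4x4, takes a point from camera to world coordinates). Camera axes: x right, y up, looking along -z (the intrinsics and any distortion apply to the point x, -y, -z); pixel columns grow to the right and rows downward; lengths in mm; the calibration is good to about 2 mm. A picture is of the moment at which its call begins. calibration takes no time and is no camera call.
- ctrl.finish_job(): hands the job in, once; it reports no verdict.
The state is a dict: "clock": time; "qpos": joint angles; "qd": joint speeds; "tau": joint torques, N m; "eef_pos": TCP position; "tool_rot": TCP orientation; "force": force on the tool from outside, world axes, zero at the start; "torque": the same for the moment, N m; "width": finger opening in mm.
Only numpy, scipy, OpenCV 4.12 (cv2) and the standard library are available. Lean on these libraries where they do the work, as an engineer would, in place of code of your own. Each camera call takes 0.05 s, during which the arm holds its last target. There are 200 camera calls.

## Working session

There is one attempt and no reset: what is moved stays moved. The work goes in short steps, Python scripts to look and compute and a tool call to move; the robot and the scene stay as the last step left them, time stands still between calls to the robot, and variables do not carry over. Pictures are saved under pics/ and viewed, about 8 in all and at most 12, crops included, and the job is handed in when it is done.

Besides the shell and the picture viewer there is one more tool, called after "Call:" as name(argument=value, ...), one argument or row to a line, values as JSON. move_arm: Moves the arm, as the interface text tells. Its arguments: {"type":"object","properties":{"increments":{"type":"array","items":{"type":"array","items":{"type":"number"}}},"grip":{"type":"number"}},"required":["increments"]}

```bash
mkdir -p pics; python3 - <<'E'
from cell import ctrl,eyes
import cv2,numpy as np
for n in("top","side"):
    im=eyes.get_image(n); cv2.imwrite(f"pics/{n}0.png",im[:,:,::-1]); c=eyes.calibration(n); print(n,{k:(np.round(v,4).tolist() if k=="pose" else v) for k,v in c.items()})
print(ctrl.read_state())
E
ls
```

```text
top {'fx': 393.177830912033, 'fy': 393.177830912033, 'cx': 314.54046504380904, 'cy': 203.39732908554765, 'pose': [[0.042, 0.9707, -0.2365, 288.4372], [-0.9991, 0.0419, -0.0055, -68.2572], [0.0045, 0.2365, 0.9716, 1332.3889], [0.0, 0.0, 0.0, 1.0]]}
side {'fx': 421.9645191055824, 'fy': 421.9645191055824, 'cx': 327.96615229693316, 'cy': 198.9346160740564, 'pose': [[0.9701, 0.1129, -0.215, 314.2042], [-0.2428, 0.4671, -0.8502, -1101.0424], [0.0045, 0.877, 0.4805, 687.023], [0.0, 0.0, 0.0, 1.0]]}
{'clock': 0.1, 'qpos': array([ 1.19718185,  0.62926692,  0.0384698 ,  1.51826649, -0.02697234,
        0.99632549, -0.02001479]), 'qd': array([-0.00133348, -0.00241871, -0.00080793, -0.00479994, -0.00062694,
       -0.00118003, -0.0003802 ]), 'tau': array([ 2.36043408e-03, -5.64540017e+01,  1.23033531e+00, -1.93975550e+01,
        1.12803260e-02,  5.38314504e-03,  3.35891229e-05]), 'eef_pos': array([ 196.76941881, -618.9038026 ,  230.4734012 ]), 'tool_rot': array([-3.13984586e+00,  5.65341492e-05,  3.07794559e-01]), 'force': array([0.51345834, 0.00197967, 0.48783254]), 'torque': array([ 0.06571716, -0.05676937, -0.0012982 ]), 'width': 85.20883154886806}
pics
```

View pics/top0.png

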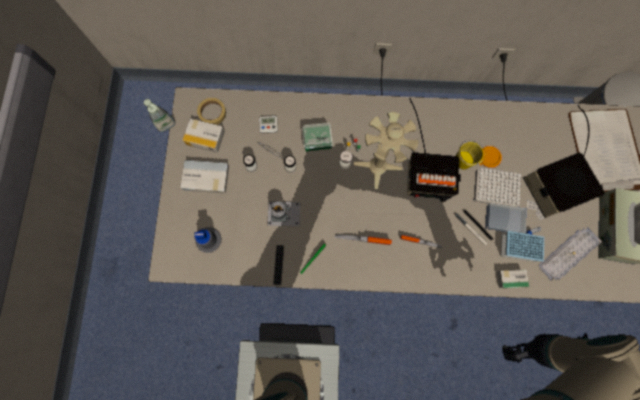

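View pics/side0.png

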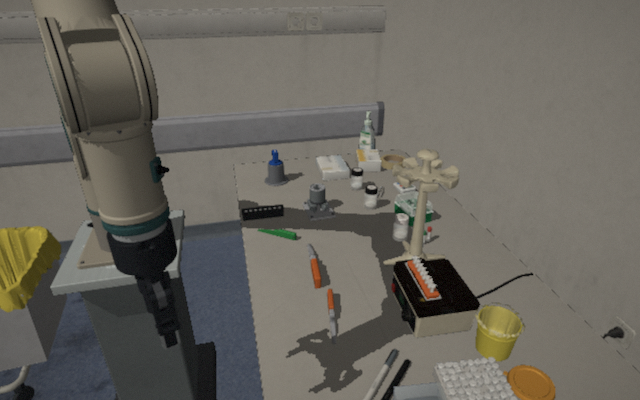

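Top view: blue arbor in its stand at (205,237), holder at (280,211). Wedge candidates are orange large at (363,239), orange small at (415,240) and green at (313,258). I choose the larger orange one and will check it in a crop.

```bash
cat > h.py <<'E'
import numpy as np,cv2
from cell import ctrl,eyes
def ray(n,u,v):
    c=eyes.calibration(n);P=np.array(c["pose"])
    d=P[:3,:3]@np.array([(u-c["cx"])/c["fx"],-(v-c["cy"])/c["fy"],-1]);return P[:3,3],d
def atz(n,u,v,z):
    o,d=ray(n,u,v);return o+d*(z-o[2])/d[2]
def proj(n,p):
    c=eyes.calibration(n);P=np.array(c["pose"]);q=P[:3,:3].T@(np.asarray(p,float)-P[:3,3])
    return np.array([c["cx"]+c["fx"]*q[0]/-q[2],c["cy"]-c["fy"]*q[1]/-q[2]])
def tri(pts): # [(cam,u,v)..] least squares
    A=np.zeros((3,3));b=np.zeros(3)
    for n,u,v in pts:
        o,d=ray(n,u,v);d=d/np.linalg.norm(d);M=np.eye(3)-np.outer(d,d);A+=M;b+=M@o
    return np.linalg.solve(A,b)
E
python3 - <<'E'
from h import *
t=cv2.imread("pics/top0.png");s=cv2.imread("pics/side0.png")
z=lambda im,x,y,w,h,k:cv2.resize(im[y:y+h,x:x+w],None,fx=k,fy=k,interpolation=cv2.INTER_CUBIC)
a=z(t,185,195,130,60,6);b=z(t,325,225,130,30,6)
cv2.imwrite("pics/c1.png",np.vstack([a,b]))
a=np.hstack([z(s,255,140,40,50,8),z(s,295,170,50,50,8)])
b=z(s,295,235,90,25,8);b=b[:,:720]
c=z(s,290,235,60,110,5)
cv2.imwrite("pics/c2.png",np.hstack([cv2.resize(a,(490,272)),c[:272*2][:, :300][:272]]) if 0 else a)
hsv=cv2.cvtColor(t,cv2.COLOR_BGR2HSV)
for nm,im in(("top",t),("side",s)):
    h=cv2.cvtColor(im,cv2.COLOR_BGR2HSV)
    for col,lo,hi in(("blue",(105,150,60),(130,255,255)),("orange",(3,150,120),(14,255,255))):
        m=cv2.inRange(h,lo,hi);k,_,st,ce=cv2.connectedComponentsWithStats(m)
        for i in range(1,k):
            if st[i,4]>15:print(nm,col,st[i],ce[i].round(1))
E
```

```text
top blue [195 230  15  14 136] [202.8 236.7]
top orange [419 175  37  11 147] [435.5 181.5]
top orange [401 235  19   7  75] [409.8 238.4]
top orange [368 237  24   8 128] [379.2 240.3]
side blue [269 151  13  14  96] [274.8 159.1]
side orange [311 259   9  29 162] [315.2 272.3]
side orange [408 260  31  39 229] [421.9 281.8]
side orange [328 289   6  20  87] [330.  299.1]
```

View pics/c1.png

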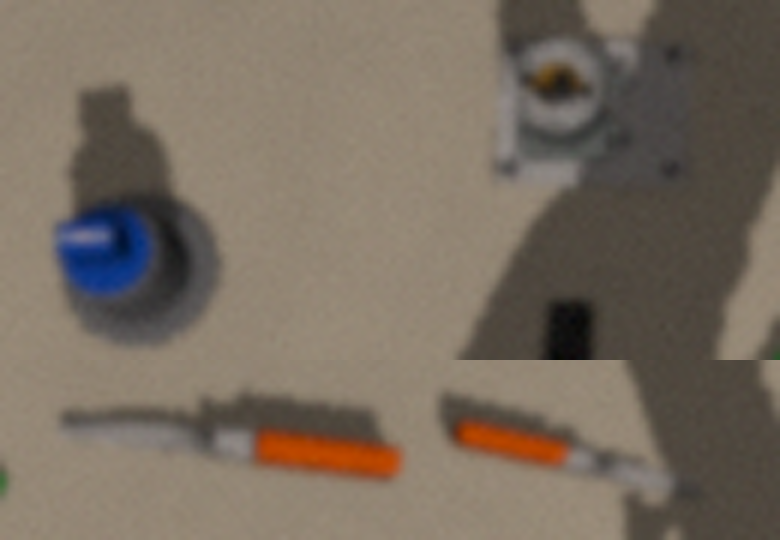

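View pics/c2.png

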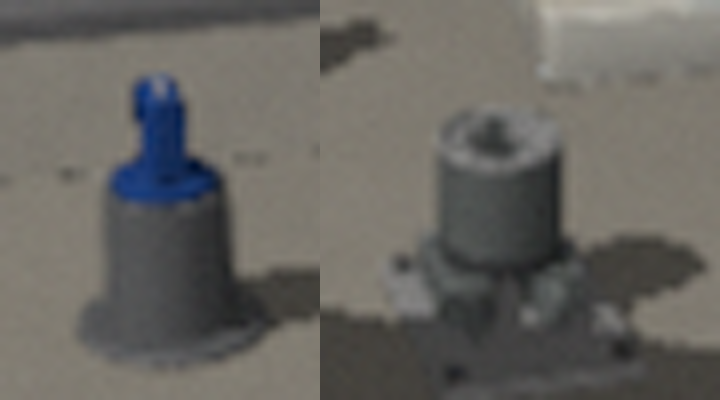

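Top crop: head with its white line at (199,235), collar centre about (202.3,236.4), rim centre about (278,209.4). The wedge handle runs from about (367.5,239) to (391.5,241.5), with the tip at about (335.5,234.7). The left orange tool is the larger, so it is the one I want. Side crop: collar centre about (275.2,162.5), rim centre about (317,187).

```bash
python3 - <<'E'
from h import *
r=lambda a:np.round(a,1)
c1=lambda x,y:(185+(x+.5)/6-.5,195+(y+.5)/6-.5)
c2=lambda x,y:(325+(x+.5)/6-.5,225+(y-360+.5)/6-.5)
s1=lambda x,y:(255+(x+.5)/8-.5,140+(y+.5)/8-.5)
s2=lambda x,y:(295+(x-320+.5)/8-.5,170+(y+.5)/8-.5)
T=lambda p,z:r(atz("top",*p,z));S=lambda p,z:r(atz("side",*p,z))
print("collar",T(c1(106,251),76),S(s1(166,183),76),tri([("top",*c1(106,251)),("side",*s1(166,183))]))
print("head top line",T(c1(62,241),118),T(c1(115,236),118),S(s1(160,85),118))
print("stand foot",T(c1(142,268),4))
print("rim",T(c1(562,88),80),S(s2(499,138),80),tri([("top",*c1(562,88)),("side",*s2(499,138))]))
for p in((500,40),(692,42),(498,182),(688,184),):print("plate",T(c1(*p),8))
for p in((512,48),(674,52),(506,168),(672,168)):print("screws",T(c1(*p),8))
print("notch",T(c1(530,78),78),T(c1(590,88),78))
print("tip",T(c2(65,424),2),"handle",T(c2(257,445),30),T(c2(400,460),30),T(c2(328,453),30))
print("side handle",S((315.2,272.3),20),"tip")
E
```

```text
collar [469.4 295.4  76. ] [470.6 287.5  76. ] [470.78595625 296.57526345  71.9273603 ]
head top line [467.6 306.6 118. ] [471.3 279.5 118. ] [471.9 299.7 118. ]
stand foot [470.9 294.9   4. ]
rim [568.5  56.4  80. ] [571.3  58.4  80. ] [569.5582365   56.24075109  80.96425469]
plate [611.5 101.2   8. ]
plate [615.1  -9.7   8. ]
plate [528.2  96.5   8. ]
plate [531.7 -11.7   8. ]
screws [607.  94.   8.]
screws [6.087e+02 4.000e-01 8.000e+00]
screws [536.5  92.5   8. ]
screws [540.6  -2.1   8. ]
notch [573.8  74.4  78. ] [569.6  41.4  78. ]
tip [ 503.4 -136.6    2. ] handle [ 491.7 -242.3   30. ] [ 486.7 -321.8   30. ] [ 488.9 -281.8   30. ]
side handle [ 489.1 -283.2   20. ] tip
```

```bash
cat >> h.py <<'E'
from scipy.spatial.transform import Rotation as Ro
def RR(yawdeg): return Ro.from_euler("xyz",[180,0,yawdeg],degrees=True)
def inc(c,t):  # c,t=(x,y,z,yawdeg) -> row
    R=RR(c[3]);d=R.inv().apply(np.array(t[:3])-np.array(c[:3]))/10
    return np.r_[d,(R.inv()*RR(t[3])).as_rotvec(degrees=True)].round(2).tolist()
def show():
    s=ctrl.read_state();print(round(s["clock"],2),s["eef_pos"].round(1),np.degrees(s["tool_rot"]).round(2),"F",s["force"].round(1),"T",s["torque"].round(2),"w",round(s["width"],1),"q",s["qpos"].round(2))
E
python3 - <<'E'
from h import *
c=(196.954,-619.457,231.313,17.64)
print(inc(c,(560,-200,231.3,60)),inc(c,(470.5,294.5,200,97.8)))
E
```

```text
[47.31, -28.97, 0.0, 0.0, 0.0, -42.36] [53.76, -78.81, 3.13, 0.0, 0.0, -80.16]
```

Call:
move_arm(
  increments=[
    [47.3,-29,0,0,0,-42.4],
    [47.3,-29,0,0,0,-42.4],
    [47.3,-29,0,0,0,-42.4],
    [47.3,-29,0,0,0,-42.4],
    [47.3,-29,0,0,0,-42.4],
    [47.3,-29,0,0,0,-42.4],
    [47.3,-29,0,0,0,-42.4],
    [47.3,-29,0,0,0,-42.4],
    [47.3,-29,0,0,0,-42.4],
    [47.3,-29,0,0,0,-42.4],
    [47.3,-29,0,0,0,-42.4],
    [47.3,-29,0,0,0,-42.4],
  ],
  grip=1,
)

```text
clock: 1.3
eef_pos: [564.6, -191.1, 231.1]
tool_rot: [3.141, -0.006, 1.059]
force: [-0.4, 1.5, -0.1]
width: 85.5
```

```bash
python3 - <<'E'
from h import *
c=(196.954,-619.457,231.313,17.64)
R=RR(c[3]);p=np.array(c[:3])+R.apply([473,-290,0]);print(p);c=(*p,60.04)
print(inc(c,(470.5,294.5,200,97.8)));show()
E
```

```text
[ 559.83300034 -199.75730842  231.313     ]
[38.36, -32.42, 3.13, 0.0, 0.0, -37.76]
1.3 [ 564.6 -191.1  231.1] [179.97  -0.36  60.67] F [-0.4  1.5 -0.1] T [0.05 0.03 0.  ] w 85.5 q [ 0.4   0.55 -0.19  1.67  0.12  0.93 -0.34]
```

Call:
move_arm(
  increments=[
    [38.36,-32.42,3.13,0,0,-37.76],
    [38.36,-32.42,3.13,0,0,-37.76],
    [38.36,-32.42,3.13,0,0,-37.76],
    [38.36,-32.42,3.13,0,0,-37.76],
    [38.36,-32.42,3.13,0,0,-37.76],
    [38.36,-32.42,3.13,0,0,-37.76],
    [38.36,-32.42,3.13,0,0,-37.76],
    [38.36,-32.42,3.13,0,0,-37.76],
    [38.36,-32.42,3.13,0,0,-37.76],
    [38.36,-32.42,3.13,0,0,-37.76],
    [38.36,-32.42,3.13,0,0,-37.76],
    [38.36,-32.42,3.13,0,0,-37.76],
    [38.36,-32.42,3.13,0,0,-37.76],
    [38.36,-32.42,3.13,0,0,-37.76],
  ],
)

```text
clock: 2.7
eef_pos: [471.5, 292.0, 199.9]
tool_rot: [-3.141, 0.002, 1.703]
force: [-0.1, -0.5, -0.3]
width: 85.3
```

```bash
python3 - <<'E'
from h import *
show()
t=eyes.get_image("top")[:,:,::-1];s=eyes.get_image("side")[:,:,::-1]
z=lambda im,x,y,w,h,k:cv2.resize(im[y:y+h,x:x+w],None,fx=k,fy=k,interpolation=cv2.INTER_CUBIC)
cv2.imwrite("pics/c3.png",np.hstack([z(t,175,205,60,60,6.5),z(s,245,110,60,60,6.5)]))
E
```

```text
2.7 [471.5 292.  199.9] [-1.7999e+02  9.0000e-02  9.7600e+01] F [-0.1 -0.5 -0.3] T [ 0.02 -0.01  0.05] w 85.3 q [-0.36  0.55 -0.37  1.81  0.26  0.82 -0.72]
```

View pics/c3.png

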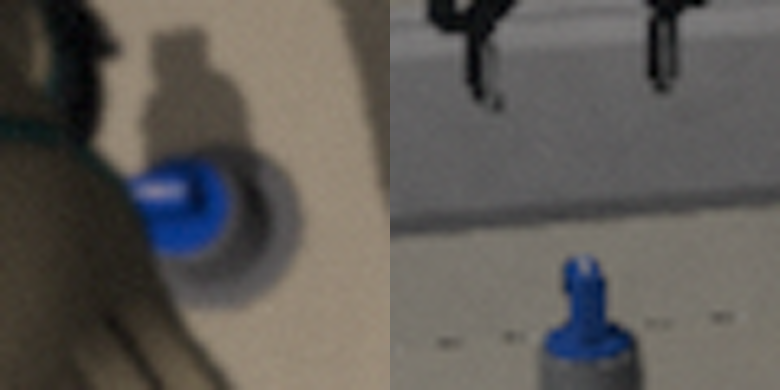

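The top view shows the head and line below the gripper. The side view shows fingers at about (320,120) and (346,118), straddling the head at (334,151). Descending.

Call:
move_arm(
  increments=[
    [0,0,4,0,0,0],
    [0,0,8,0,0,0],
    [0,0,10,0,0,0],
    [0,0,11,0,0,0],
    [0,0,11.6,0,0,0],
    [0,0,11.6,0,0,0],
    [0,0,11.6,0,0,0],
  ],
)

```text
clock: 3.5
eef_pos: [471.4, 294.9, 85.1]
tool_rot: [3.14, -0.001, 1.707]
force: [-0.9, 0.8, -0.5]
width: 85.7
```

Call:
move_arm(
  increments=[
    [0,0,0,0,0,0],
    [0,0,0,0,0,0],
    [0,0,0,0,0,0],
    [0,0,0,0,0,0],
    [0,0,0,0,0,0],
    [0,0,0,0,0,0],
    [0,0,0,0,0,0],
    [0,0,0,0,0,0],
    [0,0,0,0,0,0],
    [0,0,0,0,0,0],
  ],
  grip=-1,
)

```text
clock: 4.5
eef_pos: [470.7, 294.6, 84.3]
tool_rot: [3.141, -0.0, 1.707]
force: [-0.9, -1.1, 4.7]
width: 17.2
```

```bash
python3 - <<'E'
from h import *
show()
E
```

```text
4.5 [470.7 294.6  84.3] [ 1.7998e+02 -1.0000e-02  9.7800e+01] F [-0.9 -1.1  4.7] T [-0.07  0.2   0.03] w 17.2 q [-0.42  0.71 -0.29  1.9   0.35  0.57 -0.81]
```

Grasped at width 17.2. Lifting.

Call:
move_arm(
  increments=[
    [0,0,-3,0,0,0],
    [0,0,-7,0,0,0],
    [0,0,-11,0,0,0],
    [0,0,-11,0,0,0],
    [0,0,-11,0,0,0],
  ],
)

```text
clock: 5.0
eef_pos: [470.7, 294.3, 194.2]
tool_rot: [3.141, -0.0, 1.707]
force: [-0.8, -0.8, -2.6]
width: 17.2
```

```bash
python3 - <<'E'
from h import *
show()
print(inc((470.5,294.5,194,97.8),(570,57,176,83)))
E
```

```text
5.0 [470.7 294.3 194.2] [ 1.7995e+02 -1.0000e-02  9.7780e+01] F [-0.8 -0.8 -2.6] T [-0.04 -0.01  0.  ] w 17.2 q [-0.37  0.56 -0.37  1.82  0.27  0.81 -0.73]
[-24.88, 6.63, 1.8, 0.0, -0.0, 14.8]
```

Call:
move_arm(
  increments=[
    [-4,1.1,0,0,0,2],
    [-8,2.1,0,0,0,5],
    [-13,3.5,0,0,0,8],
    [-18,4.8,0,0,0,11],
    [-22,5.9,0,0,0,13],
    [-24.88,6.63,1,0,0,14.8],
    [-24.88,6.63,1.8,0,0,14.8],
    [-24.88,6.63,1.8,0,0,14.8],
    [-24.88,6.63,1.8,0,0,14.8],
    [-24.88,6.63,1.8,0,0,14.8],
  ],
)

```text
clock: 6.0
eef_pos: [569.5, 58.9, 175.9]
tool_rot: [-3.141, -0.001, 1.452]
force: [0.3, -0.1, -0.8]
width: 17.2
```

```bash
python3 - <<'E'
from h import *
show()
t=eyes.get_image("top")[:,:,::-1];s=eyes.get_image("side")[:,:,::-1]
z=lambda im,x,y,w,h,k:cv2.resize(im[y:y+h,x:x+w],None,fx=k,fy=k,interpolation=cv2.INTER_CUBIC)
cv2.imwrite("pics/c4.png",np.hstack([z(t,250,175,60,80,6.5),z(s,290,140,60,80,6.5)]))
for p in((570,57,176-78),(570,57,80),(570,57,98+64)):print((proj("side",p)-[290,140])*6.5+[390,0])
E
```

```text
6.0 [569.5  58.9 175.9] [-1.7996e+02 -5.0000e-02  8.3170e+01] F [ 0.3 -0.1 -0.8] T [-0.02 -0.02  0.03] w 17.2 q [ 0.04  0.6  -0.3   1.79  0.23  0.79 -0.49]
[562.86092259 272.63523765]
[563.17604944 305.87470306]
[561.70629615 150.84566256]
```

View pics/c4.png

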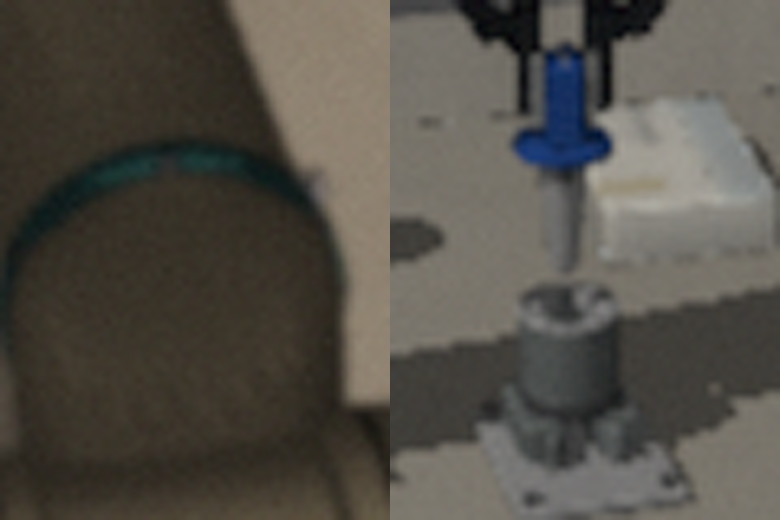

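Side view: the nose hangs at (316.5,181), the rim centre is at (317.5,187.5) and the collar at (316.5,162). So the rim sits about 1–2 mm in +x of my estimate. I'll shift +1.5 mm and lower into the bore's mouth.

Call:
move_arm(
  increments=[
    [0.02,0.15,0,0,0,0],
    [0.02,0.15,1,0,0,0],
    [0.02,0.15,2,0,0,0],
    [0.02,0.15,3,0,0,0],
    [0.02,0.15,4,0,0,0],
    [0.02,0.15,5,0,0,0],
    [0.02,0.15,5.6,0,0,0],
    [0.02,0.15,5.6,0,0,0],
    [0.02,0.15,5.6,0,0,0],
  ],
)

```text
clock: 7.0
eef_pos: [571.7, 57.1, 120.0]
tool_rot: [3.142, -0.0, 1.449]
force: [-0.1, 1.0, -0.5]
width: 17.4
```

```bash
python3 - <<'E'
from h import *
show()
E
```

```text
7.0 [571.7  57.1 120. ] [180.  -0.  83.] F [-0.1  1.  -0.5] T [ 0.05 -0.08  0.02] w 17.4 q [ 0.02  0.68 -0.27  1.83  0.27  0.67 -0.52]
```

Call:
move_arm(
  increments=[
    [0,0,0.5,0,0,0],
    [0,0,1,0,0,0],
    [0,0,1.4,0,0,0],
    [0,0,1.4,0,0,0],
  ],
)

```text
clock: 7.4
eef_pos: [571.4, 57.3, 105.4]
tool_rot: [-3.141, -0.0, 1.449]
force: [-0.5, 1.6, -1.5]
width: 17.1
```

```bash
python3 - <<'E'
from h import *
show()
E
```

```text
7.4 [571.4  57.3 105.4] [-1.7997e+02 -2.0000e-02  8.3010e+01] F [-0.5  1.6 -1.5] T [ 0.25 -0.06 -0.01] w 17.1 q [ 0.02  0.7  -0.26  1.84  0.28  0.64 -0.53]
```

Call:
move_arm(
  increments=[
    [0.07,0,0.05,0,0,3],
    [0.07,0,0.15,0,0,6],
    [0.07,0,0.25,0,0,3],
    [0.07,0,0.35,0,0,-1],
    [0.07,0,0.45,0,0,-5],
    [0.07,0,0.55,0,0,-1],
    [0.07,0,0.6,0,0,3],
  ],
)

```text
clock: 8.1
eef_pos: [571.5, 57.9, 100.0]
tool_rot: [-3.141, -0.0, 1.393]
force: [-0.2, 1.1, -0.6]
width: 17.1
```

```bash
python3 - <<'E'
from h import *
show()
E
```

```text
8.1 [571.5  57.9 100. ] [-1.7998e+02 -3.0000e-02  7.9840e+01] F [-0.2  1.1 -0.6] T [ 0.32  0.22 -0.03] w 17.1 q [ 0.    0.7  -0.24  1.84  0.26  0.63 -0.57]
```

Call:
move_arm(
  increments=[
    [0.03,0,0.1,0,0,-3],
    [0.03,0,0.15,0,0,-6],
    [0.03,0,0.2,0,0,-3],
    [0.03,0,0.2,0,0,0],
  ],
)

```text
clock: 8.5
eef_pos: [571.5, 58.0, 98.1]
tool_rot: [-3.141, -0.0, 1.394]
force: [-1.1, 0.4, -0.9]
width: 17.0
```

```bash
python3 - <<'E'
from h import *
show()
E
```

```text
8.5 [571.5  58.   98.1] [-179.98   -0.     79.87] F [-1.1  0.4 -0.9] T [0.16 0.27 0.06] w 17.0 q [ 0.    0.71 -0.24  1.84  0.26  0.62 -0.57]
```

Call:
move_arm(
  increments=[
    [0,0,0.1,0,0,-2],
    [0,0,0.15,0,0,-4],
    [0,0,0.2,0,0,-2],
    [0,0,0.2,0,0,0],
  ],
)

```text
clock: 8.9
eef_pos: [571.5, 58.0, 96.0]
tool_rot: [-3.141, -0.0, 1.394]
force: [-1.9, 1.4, 1.9]
width: 17.3
```

```bash
python3 - <<'E'
from h import *
show()
E
```

```text
8.9 [571.5  58.   96. ] [-1.7998e+02 -2.0000e-02  7.9850e+01] F [-1.9  1.4  1.9] T [0.23 0.52 0.  ] w 17.3 q [ 0.    0.71 -0.24  1.84  0.27  0.62 -0.58]
```

Call:
move_arm(
  increments=[
    [0,-0.05,0.05,0,0,-2],
    [0,-0.05,0.1,0,0,0],
    [0,-0.05,0.15,0,0,2],
    [0,-0.05,0.2,0,0,0],
  ],
)

```text
clock: 9.3
eef_pos: [571.4, 58.1, 94.4]
tool_rot: [3.141, 0.0, 1.397]
force: [-3.6, 1.3, 11.7]
width: 17.4
```

```bash
python3 - <<'E'
from h import *
show()
s=eyes.get_image("side")[:,:,::-1]
cv2.imwrite("pics/c5.png",cv2.resize(s[130:220,280:360],None,fx=6.5,fy=6.5,interpolation=cv2.INTER_CUBIC))
E
```

```text
9.3 [571.4  58.1  94.4] [1.7996e+02 1.0000e-02 8.0060e+01] F [-3.6  1.3 11.7] T [ 0.05  0.65 -0.18] w 17.4 q [-0.    0.71 -0.23  1.85  0.27  0.61 -0.57]
```

View pics/c5.png

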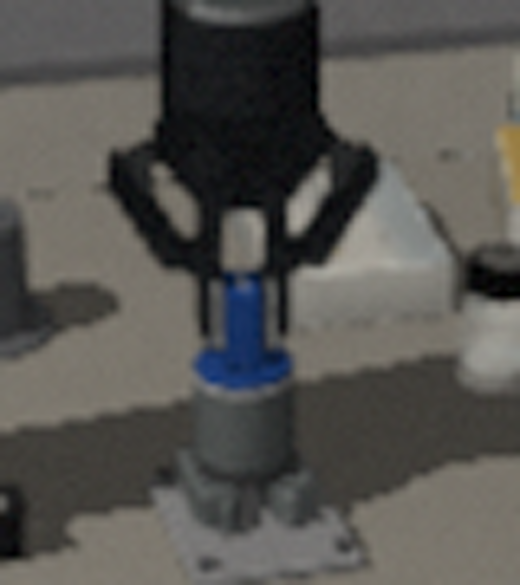

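The collar sits on the rim at about (317,187), TCP at 94.4 (expected home 94.3), pressing with 11.7 N. One more gentle twisting push to be certain.

Call:
move_arm(
  increments=[
    [0,-0.04,0.04,0,0,1.5],
    [0,-0.04,0.07,0,0,-1.5],
    [0,-0.04,0.08,0,0,1.5],
    [0,-0.04,0.08,0,0,0],
  ],
)

```text
clock: 9.75
eef_pos: [571.4, 58.1, 94.4]
tool_rot: [3.14, 0.0, 1.396]
force: [-2.5, 0.4, 11.0]
width: 17.1
```

```bash
python3 - <<'E'
from h import *
show()
E
```

```text
9.75 [571.4  58.1  94.4] [179.91   0.    80.  ] F [-2.5  0.4 11. ] T [-0.01  0.76 -0.19] w 17.1 q [-0.    0.71 -0.23  1.85  0.27  0.61 -0.58]
```

Call:
move_arm(
  increments=[
    [0,-0.03,0.05,0,0,2],
    [0,-0.03,0.1,0,0,-2],
    [0,-0.03,0.12,0,0,0],
  ],
)

```text
clock: 10.05
eef_pos: [571.5, 58.1, 94.3]
tool_rot: [3.139, -0.0, 1.398]
force: [-5.7, 0.1, 21.4]
width: 17.1
```

```bash
python3 - <<'E'
from h import *
show()
E
```

```text
10.05 [571.5  58.1  94.3] [ 1.7985e+02 -1.0000e-02  8.0120e+01] F [-5.7  0.1 21.4] T [-0.01  1.35  0.15] w 17.1 q [-0.    0.71 -0.23  1.85  0.27  0.61 -0.57]
```

Hard stop at 94.3 mm with 21 N: the arbor is home. Relieving the press, opening, and rising.

Call:
move_arm(
  increments=[
    [0,0,-0.15,0,0,0],
    [0,0,-0.2,0,0,0],
  ],
)

```text
clock: 10.25
eef_pos: [571.4, 58.1, 94.4]
tool_rot: [3.14, -0.0, 1.397]
force: [0.3, -0.0, 2.0]
width: 17.3
```

Call:
move_arm(
  increments=[
    [0,0,0,0,0,0],
    [0,0,0,0,0,0],
    [0,0,0,0,0,0],
    [0,0,0,0,0,0],
    [0,0,0,0,0,0],
    [0,0,-2,0,0,0],
    [0,0,-6,0,0,0],
    [0,0,-10,0,0,0],
    [0,0,-14,0,0,0],
    [0,0,-14,0,0,0],
  ],
  grip=1,
)

```text
clock: 11.25
eef_pos: [574.1, 59.1, 239.6]
tool_rot: [3.131, -0.003, 1.396]
force: [-0.2, -0.2, 0.0]
width: 85.1
```

```bash
python3 - <<'E'
from h import *
show()
# commanded estimate
p=np.array([570.2,58.1,234]);c=(*p,80)
L=np.array([503.4,-136.6]);H=np.array([489,-282.0]);d=(L-H)/np.linalg.norm(L-H);print(np.degrees(np.arctan2(d[1],d[0])),np.linalg.norm(L-H))
print(inc(c,(488,-295,150,84.5)))
E
```

```text
11.25 [574.1  59.1 239.6] [179.4   -0.2   79.99] F [-0.2 -0.2  0. ] T [-0.02 -0.01  0.  ] w 85.1 q [ 0.05  0.52 -0.3   1.72  0.19  0.92 -0.51]
84.34403371282268 146.11132741851333
[-36.2, -1.96, 8.4, -0.0, 0.0, -4.5]
```

Call:
move_arm(
  increments=[
    [-4,-0.2,0,0,0,0],
    [-9,-0.5,0,0,0,-1],
    [-14,-0.8,1,0,0,-2],
    [-19,-1,2,0,0,-3],
    [-24,-1.2,4,0,0,-4],
    [-29,-1.4,6,0,0,-5],
    [-33,-1.6,7.5,0,0,-5],
    [-36.3,-1.8,8.4,0,0,-5],
    [-36.3,-1.8,8.4,0,0,-5],
    [-36.3,-1.8,8.4,0,0,-5],
    [-36.3,-1.8,8.4,0,0,-5],
  ],
)

```text
clock: 12.35
eef_pos: [490.4, -294.6, 150.0]
tool_rot: [3.141, -0.001, 1.485]
force: [0.6, -0.6, 1.1]
width: 85.8
```

```bash
python3 - <<'E'
from h import *
show()
s=eyes.get_image("side")[:,:,::-1];t=eyes.get_image("top")[:,:,::-1]
z=lambda im,x,y,w,h,k:cv2.resize(im[y:y+h,x:x+w],None,fx=k,fy=k,interpolation=cv2.INTER_CUBIC)
cv2.imwrite("pics/c6.png",np.hstack([z(s,275,200,75,110,5.5),z(s,290,140,60,110,5.5)]))
h=cv2.cvtColor(s,cv2.COLOR_BGR2HSV);m=cv2.inRange(h,(3,150,120),(14,255,255));k,_,st,ce=cv2.connectedComponentsWithStats(m)
print([(st[i],ce[i].round(1)) for i in range(1,k) if st[i,4]>30])
E
```

```text
12.35 [ 490.4 -294.6  150. ] [ 1.7997e+02 -7.0000e-02  8.5110e+01] F [ 0.6 -0.6  1.1] T [ 0.01 -0.03  0.01] w 85.8 q [ 0.68  0.63 -0.29  1.81  0.25  0.73  0.17]
[(array([311, 259,   9,  29, 157], dtype=int32), array([315.2, 272. ])), (array([408, 260,  31,  39, 250], dtype=int32), array([421. , 281.1])), (array([328, 289,   6,  20,  86], dtype=int32), array([329.9, 299. ]))]
```

View pics/c6.png

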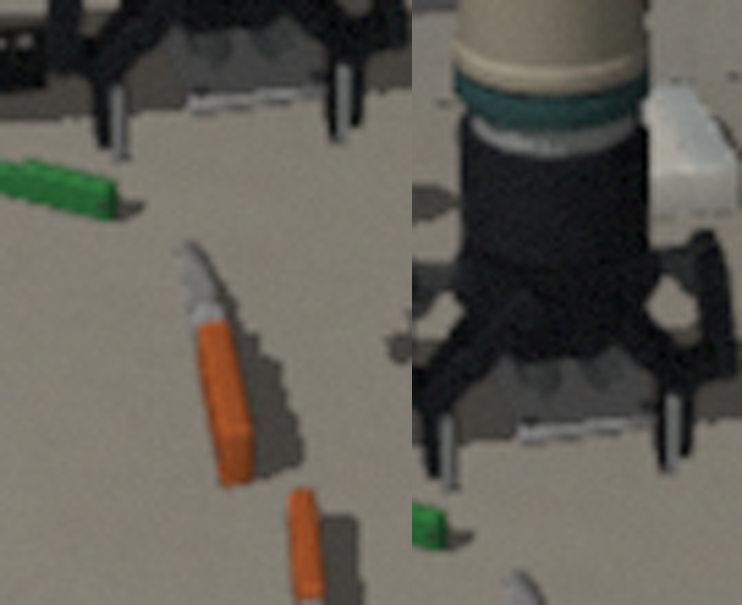

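Wedge lies between the fingers: handle about (313–320, 259–287), tip about (308.6,244.5). The green and the small orange tools are clear of the fingers. Descending.

Call:
move_arm(
  increments=[
    [-0.1,0,4,0,0,0],
    [-0.1,0,8.5,0,0,0],
    [-0.1,0,12,0,0,0],
    [-0.1,0,13.8,0,0,0],
    [-0.1,0,14.6,0,0,0],
    [-0.1,0,14.6,0,0,0],
    [-0.1,0,14.6,0,0,0],
  ],
)

```text
clock: 13.15
eef_pos: [490.8, -297.1, 5.1]
tool_rot: [3.14, 0.001, 1.484]
force: [-0.1, -0.7, 0.5]
width: 85.1
```

Call:
move_arm(
  increments=[
    [0,0,0,0,0,0],
    [0,0,0,0,0,0],
    [0,0,0,0,0,0],
    [0,0,0,0,0,0],
    [0,0,0,0,0,0],
    [0,0,0,0,0,0],
    [0,0,0,0,0,0],
    [0,0,0,0,0,0],
    [0,0,0,0,0,0],
  ],
  grip=-1,
)

```text
clock: 14.05
eef_pos: [489.9, -297.4, 4.4]
tool_rot: [3.141, 0.0, 1.483]
force: [-0.2, -0.0, 5.2]
width: 15.0
```

```bash
python3 - <<'E'
from h import *
show()
E
```

```text
14.05 [ 489.9 -297.4    4.4] [1.7997e+02 2.0000e-02 8.4990e+01] F [-0.2 -0.   5.2] T [-0.03  0.14  0.06] w 15.0 q [ 0.62  0.86 -0.19  1.88  0.35  0.44  0.09]
```

```bash
python3 - <<'E'
from h import *
c=(489.7,-297.5,4,85)
print(inc(c,(578.4,-165.8,64,91.8)),inc(c,(578.9,-180,64,91.8)))
E
```

```text
[13.89, 7.69, -6.0, 0.0, 0.0, -6.8] [12.48, 7.86, -6.0, 0.0, 0.0, -6.8]
```

Call:
move_arm(
  increments=[
    [0,0,-1,0,0,0],
    [0,0,-3,0,0,0],
    [0,0,-6,0,0,0],
    [0,0,-6,0,0,0],
  ],
)

```text
clock: 14.45
eef_pos: [491.9, -298.2, 67.4]
tool_rot: [3.136, 0.002, 1.483]
force: [1.1, -0.8, -0.8]
width: 14.9
```

Call:
move_arm(
  increments=[
    [2,1.5,0,0,0,-1],
    [5,3.2,0,0,0,-2.5],
    [8,5,0,0,0,-4],
    [10.5,6.6,0,0,0,-5.5],
    [12.5,7.9,0,0,0,-6.8],
    [12.5,7.9,1.5,0,0,-6.8],
    [12.5,7.9,3,0,0,-6.8],
    [12.5,7.9,4.5,0,0,-6.8],
    [12.5,7.9,4.5,0,0,-6.8],
    [12.5,7.9,4.5,0,0,-6.8],
  ],
)

```text
clock: 15.45
eef_pos: [578.1, -180.4, 18.1]
tool_rot: [-3.14, -0.0, 1.601]
force: [0.2, 0.4, -0.8]
width: 15.1
```

```bash
python3 - <<'E'
from h import *
show()
s=eyes.get_image("side")[:,:,::-1];t=eyes.get_image("top")[:,:,::-1]
z=lambda im,x,y,w,h,k:cv2.resize(im[y:y+h,x:x+w],None,fx=k,fy=k,interpolation=cv2.INTER_CUBIC)
cv2.imwrite("pics/c7.png",np.hstack([z(s,295,150,50,75,8),z(t,260,185,65,75,6)[:450]] if 0 else [z(s,295,150,50,75,8),z(t,262,190,50,75,8)]))
a=np.radians(91.8);u=np.array([np.cos(a),np.sin(a)]);p0=np.array([571.4,58.1])
f=lambda cam,x,z_:np.r_[(p0+u*x),z_]
for x in(-85,-74,-36,-25):
  q=proj("side",f(0,x,8));w=proj("top",f(0,x,8));print(x,((q-[295,150]+.5)*8).round(),((w-[262,190]+.5)*8+[400,0]).round())
E
```

```text
15.45 [ 578.1 -180.4   18.1] [-1.7989e+02 -1.0000e-02  9.1710e+01] F [ 0.2  0.4 -0.8] T [-0.07 -0.07 -0.05] w 15.1 q [ 0.39  0.86 -0.22  1.78  0.33  0.54 -0.01]
-85 [237. 563.] [742. 191.]
-74 [230. 549.] [717. 190.]
-36 [204. 501.] [628. 189.]
-25 [197. 487.] [603. 189.]
```

View pics/c7.png

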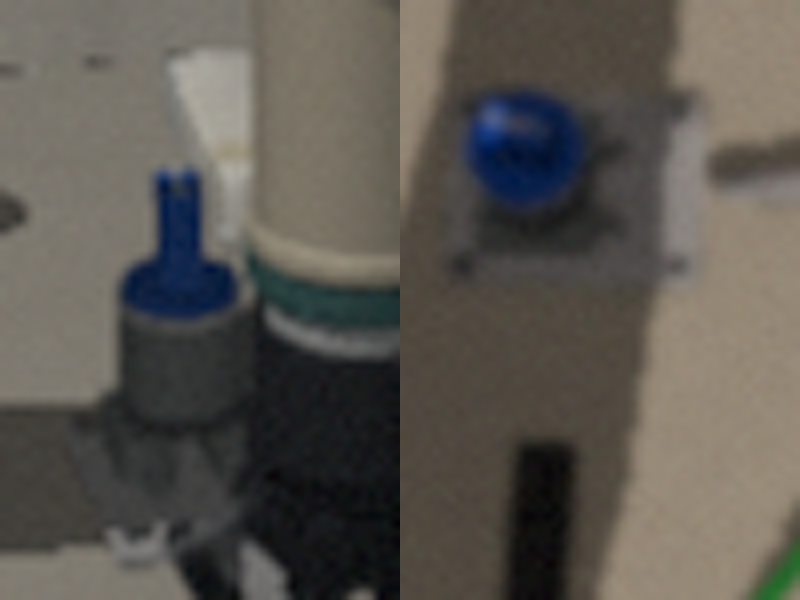

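Top crop: the plate's centre row is 188 and the wedge tip is at (717,186), so it lies on the slot axis with the tip at about holder x = -74, as computed. Side crop: the collar is flush on the rim. Advancing.

Call:
move_arm(
  increments=[
    [0,0,0.35,0,0,0],
    [1,0,0.4,0,0,0],
    [2,0,0.4,0,0,0],
    [3,0,0.4,0,0,0],
    [4,0,0.4,0,0,0],
    [4.5,0,0.4,0,0,0],
    [4.5,0,0.4,0,0,0],
  ],
)

```text
clock: 16.25
eef_pos: [578.0, -132.9, 15.1]
tool_rot: [3.141, -0.001, 1.604]
force: [-0.3, 0.7, -1.5]
width: 15.0
```

```bash
python3 - <<'E'
from h import *
show()
s=eyes.get_image("side")[:,:,::-1];t=eyes.get_image("top")[:,:,::-1]
z=lambda im,x,y,w,h,k:cv2.resize(im[y:y+h,x:x+w],None,fx=k,fy=k,interpolation=cv2.INTER_CUBIC)
cv2.imwrite("pics/c8.png",z(t,262,190,75,45,10))
E
```

```text
16.25 [ 578.  -132.9   15.1] [ 1.7999e+02 -4.0000e-02  9.1920e+01] F [-0.3  0.7 -1.5] T [-0.1  -0.   -0.02] w 15.0 q [ 0.31  0.86 -0.2   1.82  0.32  0.5  -0.08]
```

View pics/c8.png

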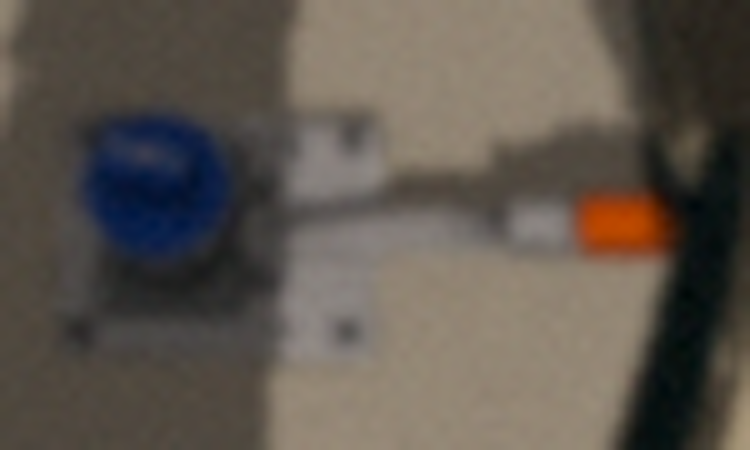

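The wedge runs from the orange handle (row ~222) into the cheeks at about (290,228), against a plate midline at row ~232 between the screws (348,133) and (343,332). I'll check the lateral offset numerically.

```bash
python3 - <<'E'
from h import *
a=np.radians(91.8);u=np.array([np.cos(a),np.sin(a)]);n=np.array([-u[1],u[0]]);p0=np.array([571.4,58.1])
g=lambda p:((proj("top",p)-[262,190]+.5)*10).round().tolist()
tip=np.array([578,-132.9])+164*u
print("tip holder x",(tip-p0)@u,"lat",(tip-p0)@n)
for x,z in((-108,34),(-85,26),(-60,15),(-30,9)):
  for lat in(0,):print("wedge x",x,"top pix expected from TCP",g(np.r_[tip+u*x,z+10.7]))
for x in(-60,28):
  for l in(31,-31):print("screw?",x,l,g(np.r_[p0+u*x+n*l,8]))
print(g(np.r_[p0-70*u,8]),g(np.r_[p0,86]))
for q in((348,133),(343,332),(78,330),(372,240)):print(q,[round(float(v),1) for v in ((d:=atz("top",q[0]/10+262-.5,q[1]/10+190-.5,8)[:2]-p0)@u,d@n)])
E
```

```text
File "<stdin>", line 11
SyntaxError: assignment expression cannot be used in a comprehension iterable expression
```

```bash
python3 - <<'E'
from h import *
a=np.radians(91.8);u=np.array([np.cos(a),np.sin(a)]);n=np.array([-u[1],u[0]]);p0=np.array([571.4,58.1])
g=lambda p:((proj("top",p)-[262,190]+.5)*10).round().tolist()
tip=np.array([578,-132.9])+164*u
print("tip holder x",(tip-p0)@u,"lat",(tip-p0)@n)
for x,z in((-108,34),(-85,26),(-60,15),(-30,9)):print("wedge x",x,"expected",g(np.r_[tip+u*x,z+10.7]))
print("axis edge",g(np.r_[p0-70*u,8]),"collar",g(np.r_[p0,86]))
for q in((348,133),(343,332),(78,330)):
  d=atz("top",q[0]/10+262-.5,q[1]/10+190-.5,8)[:2]-p0;print(q,(d@u).round(1),(d@n).round(1))
E
```

```text
tip holder x -27.11306403977037 lat -0.5972883144914003
wedge x -108 expected [575.0, 215.0]
wedge x -85 expected [506.0, 220.0]
wedge x -60 expected [433.0, 226.0]
wedge x -30 expected [345.0, 228.0]
axis edge [384.0, 238.0] collar [161.0, 185.0]
(348, 133) -56.7 -37.0
(343, 332) -56.5 33.1
(78, 330) 34.2 33.5
```

Call:
move_arm(
  increments=[
    [0.4,0,0,0,0,0],
    [0.8,0,0.1,0,0,0],
    [1.2,0,0.2,0,0,0],
    [1.6,0,0.2,0,0,0],
    [1.6,0,0.2,0,0,0],
  ],
)

```text
clock: 16.85
eef_pos: [577.4, -117.4, 13.0]
tool_rot: [-3.142, -0.001, 1.603]
force: [0.4, 0.5, -0.8]
width: 14.9
```

```bash
python3 -c "
from h import *
show()"
```

```text
16.85 [ 577.4 -117.4   13. ] [-1.800e+02 -4.000e-02  9.187e+01] F [ 0.4  0.5 -0.8] T [-0.04  0.01 -0.06] w 14.9 q [ 0.28  0.86 -0.2   1.83  0.32  0.49 -0.11]
```

Call:
move_arm(
  increments=[
    [0.5,0,0.05,0,0,0],
    [1,0,0.05,0,0,0],
    [1.5,0,0.05,0,0,0],
    [2,0,0.05,0,0,0],
    [2.5,0,0.05,0,0,0],
    [3,0,0.05,0,0,0],
    [3,0,0.05,0,0,0],
  ],
)

```text
clock: 17.55
eef_pos: [576.5, -87.3, 12.6]
tool_rot: [3.142, -0.001, 1.604]
force: [0.2, 0.3, -1.5]
width: 15.3
```

```bash
python3 -c "
from h import *
show()"
```

```text
17.55 [576.5 -87.3  12.6] [ 1.800e+02 -4.000e-02  9.188e+01] F [ 0.2  0.3 -1.5] T [-0.05  0.01 -0.03] w 15.3 q [ 0.22  0.85 -0.19  1.85  0.31  0.47 -0.15]
```

Call:
move_arm(
  increments=[
    [0.4,0,0.03,0,0,0],
    [0.8,0,0.03,0,0,0],
    [1.2,0,0.03,0,0,0],
    [1.6,0,0.03,0,0,0],
    [2,0,0.03,0,0,0],
  ],
)

```text
clock: 18.05
eef_pos: [575.9, -70.3, 12.4]
tool_rot: [3.141, 0.002, 1.601]
force: [0.8, -7.0, 2.0]
width: 15.0
```

```bash
python3 -c "
from h import *
show()"
```

```text
18.05 [575.9 -70.3  12.4] [1.7999e+02 1.3000e-01 9.1720e+01] F [ 0.8 -7.   2. ] T [-1.17 -0.11  0.01] w 15.0 q [ 0.18  0.85 -0.18  1.86  0.31  0.46 -0.18]
```

Call:
move_arm(
  increments=[
    [0.4,0,0,0,0,0],
    [0.8,0,0,0,0,0],
    [1.2,0,0,0,0,0],
    [1.6,0,0,0,0,0],
  ],
)

```text
clock: 18.45
eef_pos: [575.4, -53.4, 12.5]
tool_rot: [3.141, 0.001, 1.601]
force: [-0.0, -3.7, 2.9]
width: 15.0
```

```bash
python3 -c "
from h import *
show()"
```

```text
18.45 [575.4 -53.4  12.5] [1.7998e+02 7.0000e-02 9.1730e+01] F [-0.  -3.7  2.9] T [-0.69 -0.05 -0.  ] w 15.0 q [ 0.15  0.85 -0.17  1.86  0.3   0.46 -0.2 ]
```

Call:
move_arm(
  increments=[
    [0.3,0,0,0,0,0],
    [0.5,0,0,0,0,0],
    [0.7,0,0,0,0,0],
    [0.9,0,0,0,0,0],
  ],
)

```text
clock: 18.85
eef_pos: [575.2, -43.9, 12.4]
tool_rot: [3.141, 0.001, 1.602]
force: [0.4, -7.3, 3.5]
width: 15.3
```

```bash
python3 -c "
from h import *
show()"
```

```text
18.85 [575.2 -43.9  12.4] [1.7997e+02 3.0000e-02 9.1800e+01] F [ 0.4 -7.3  3.5] T [-1.44 -0.16  0.03] w 15.3 q [ 0.14  0.84 -0.17  1.87  0.3   0.45 -0.22]
```

Call:
move_arm(
  increments=[
    [0.15,0,0,0,0,0],
    [0.25,0,0,0,0,0],
    [0.25,0,0,0,0,0],
  ],
)

```text
clock: 19.15
eef_pos: [575.0, -43.9, 12.4]
tool_rot: [3.142, 0.003, 1.6]
force: [1.0, -7.8, 3.6]
width: 15.4
```

```bash
python3 -c "
from h import *
show()"
```

```text
19.15 [575.  -43.9  12.4] [180.     0.18  91.69] F [ 1.  -7.8  3.6] T [-1.52 -0.1   0.03] w 15.4 q [ 0.13  0.84 -0.17  1.87  0.3   0.45 -0.22]
```

Call:
move_arm(
  increments=[
    [0.15,0,0,0,0,0],
    [0.3,0,0,0,0,0],
    [0.3,0,0,0,0,0],
  ],
)

```text
clock: 19.45
eef_pos: [574.8, -43.9, 12.4]
tool_rot: [-3.141, 0.006, 1.598]
force: [0.3, -14.1, 3.4]
width: 15.1
```

```bash
python3 - <<'E'
from h import *
show()
s=eyes.get_image("side")[:,:,::-1];t=eyes.get_image("top")[:,:,::-1]
z=lambda im,x,y,w,h,k:cv2.resize(im[y:y+h,x:x+w],None,fx=k,fy=k,interpolation=cv2.INTER_CUBIC)
cv2.imwrite("pics/c9.png",np.hstack([z(s,295,145,40,75,8),z(t,258,185,60,75,8)]))
E
```

```text
19.45 [574.8 -43.9  12.4] [-179.98    0.36   91.56] F [  0.3 -14.1   3.4] T [-2.44 -0.16  0.03] w 15.1 q [ 0.13  0.84 -0.17  1.87  0.3   0.45 -0.23]
```

View pics/c9.png

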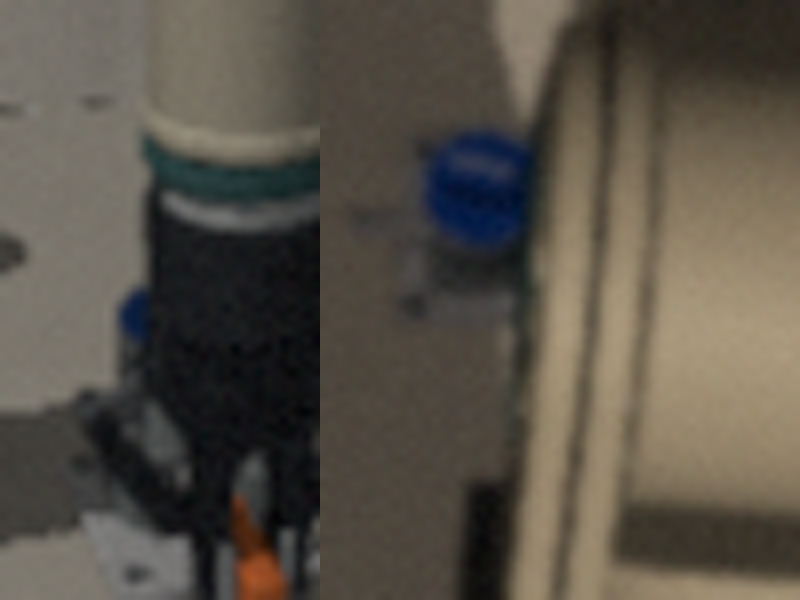

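The tip protrudes past the plate's far edge at about (302,212) in the top image, and it stays at a hard stop under 14 N. Unloading, releasing, and rising clear.

Call:
move_arm(
  increments=[
    [-0.3,0,0,0,0,0],
    [-0.6,0,0,0,0,0],
  ],
)

```text
clock: 19.75
eef_pos: [575.1, -44.0, 12.4]
tool_rot: [3.141, -0.0, 1.602]
force: [-0.5, 0.9, 2.8]
width: 15.3
```

```bash
python3 -c "
from h import *
show()"
```

```text
19.75 [575.1 -44.   12.4] [ 1.7998e+02 -3.0000e-02  9.1760e+01] F [-0.5  0.9  2.8] T [ 0.24  0.04 -0.03] w 15.3 q [ 0.14  0.84 -0.17  1.87  0.3   0.45 -0.22]
```

Call:
move_arm(
  increments=[
    [0,0,0,0,0,0],
    [0,0,0,0,0,0],
    [0,0,0,0,0,0],
    [0,0,0,0,0,0],
    [0,0,0,0,0,0],
    [0,0,0,0,0,0],
    [0,0,-3,0,0,0],
    [0,0,-7,0,0,0],
    [0,0,-12,0,0,0],
    [-2,0,-17,0,0,0],
    [-7,0,-20,0,0,0],
    [-12,0,-20,0,0,0],
    [-17,0,-20,0,0,0],
    [-22,0,-20,0,0,0],
    [-26,0,-20,0,0,0],
    [-26,0,-20,0,0,0],
    [-26,0,-20,0,0,0],
    [-26,0,-20,0,0,0],
  ],
  grip=1,
)

```text
clock: 21.55
eef_pos: [583.4, -302.1, 212.1]
tool_rot: [-3.142, -0.002, 1.604]
force: [0.3, 0.5, 0.4]
width: 85.3
```

```bash
python3 - <<'E'
from h import *
show()
s=eyes.get_image("side")[:,:,::-1];t=eyes.get_image("top")[:,:,::-1]
z=lambda im,x,y,w,h,k:cv2.resize(im[y:y+h,x:x+w],None,fx=k,fy=k,interpolation=cv2.INTER_CUBIC)
cv2.imwrite("pics/c10.png",np.hstack([z(s,290,140,45,75,8),z(t,258,185,55,75,8)]))
p0=np.array([571.4,58.1]);a=np.radians(91.8);u=np.array([np.cos(a),np.sin(a)])
for zz in(86,93):print("collar top",zz,((proj("side",[*p0,zz])-[290,140]+.5)*8).round(),((proj("top",[*p0,zz])-[258,185]+.5)*8+[360,0]).round())
for l,zz in((60,10),(-25,34),(-48,40),(-130,40)):print(l,((proj("side",[*(p0+l*u),zz])-[290,140]+.5)*8).round(),((proj("top",[*(p0+l*u),zz])-[258,185]+.5)*8+[360,0]).round())
E
```

```text
21.55 [ 583.4 -302.1  212.1] [-1.800e+02 -9.000e-02  9.189e+01] F [0.3 0.5 0.4] T [0.01 0.01 0.04] w 85.3 q [ 0.6   0.67 -0.28  1.51  0.21  0.99  0.29]
collar top 86 [220. 365.] [521. 188.]
collar top 93 [220. 349.] [520. 184.]
60 [185. 465.] [397. 226.]
-25 [237. 510.] [591. 216.]
-48 [252. 525.] [645. 214.]
-130 [310. 631.] [840. 216.]
```

View pics/c10.png

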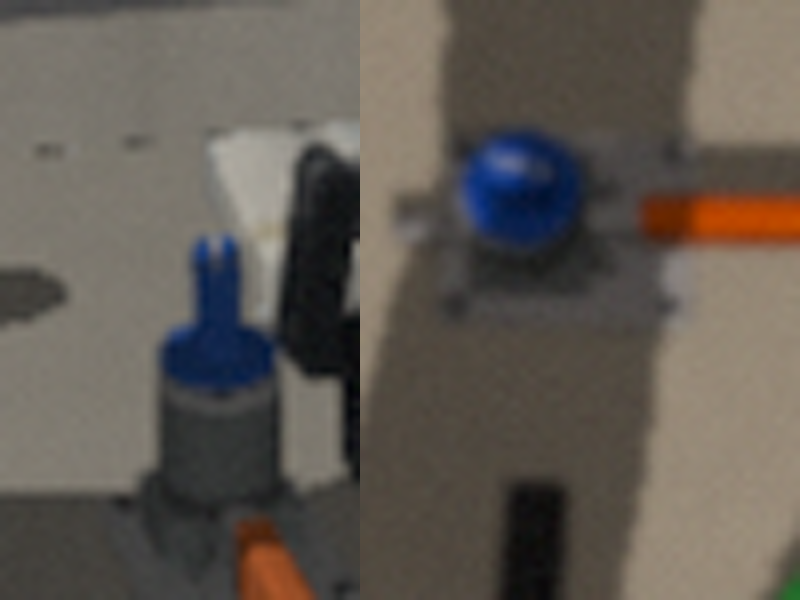

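The collar centre is at row 353 (seated would be 365, lifted 7 mm would be 349), so the arbor is raised. The handle front at column 645 and the tip at 397 both match the shoulder stop exactly. The robot is clear, so I'm handing in.

```bash
python3 -c "
from cell import ctrl
print(ctrl.finish_job())"
```

```text
the job is handed in; nothing more can be done
None
```

The job is done and handed in at about 21.7 s; `finish_job` gives no verdict.

- **Arbor:** I took it from the stand and seated it with a twisting push. It came to a hard stop at the computed home height, with 21 N the highest press I read, and I let go of it.
- **Wedge:** I took the larger orange-handled wedge and slid it through the slot. The readings during lifting were 4–8 N. At the shoulder I pressed up to 14 N without any further travel, then unloaded, released it and moved the arm clear.
- **Last checks:** The final pictures show the arbor standing in the holder. Its collar sits at pixel row 353 in the side view, against 365 if seated and 349 if lifted 7 mm. The wedge's handle front and tip are where they should be with the shoulder against the column.
- **Not fully confirmed:** The collar reading corresponds to a lift of about 5 mm, against the 7 mm expected. I put that down to the arbor leaning and the picture's resolution. I did not measure the lean, or test that the arbor is loose, since fingers had to stay off it.
- **Disagreement:** The plate's screw positions put the slot about 2 mm to one side of the axis found when seating the arbor. The wedge went in with almost no sideways force.
- **Other things on the bench:** The jars, block and carton were not approached, but I did not check them separately at the end.

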